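Clamp the brass bar

TASK

Clamp the brass bar in the bench fixture: with the back of a finger push the open strap round by its ear until it stops across the bar, and only then press the cam lever on it fully down so that the pad grips the bar. Leave the bar lying in its seat and the file and pots around it where they are, lift nothing, and finish clear of everything.

Things in the scene. Friction and masses are not known exactly. Their poses are not given: they have to be found in the camera images.
- fixture: Fixed swing-strap clamp on a hardwood block 200 x 120 x 18 mm. Origin on the table surface, under the middle of the bar's seat; z up. The block spans x -95..105 mm, y +-60 mm. The seat is a pair of 6 mm high steel fences that hold the bar along y at x = 0. The strap's vertical pivot is at x = -60, y = 0; a 10 mm stud, top at z = 57 mm, stands at x = 68, y = 0 and is where the strap's hooked end stops. All heights here are above the table.
- strap (a joint): Angle (rad) of the flat steel strap about its vertical pivot. 0 = home against its stop, lying along the fixture's +x across the bar; positive = swung open towards the fixture's +y (anticlockwise from above), up to 1.9. It turns level with light friction (about 1.3 N at the ear) and stays where it is left. Strap 28 mm wide, 12 mm thick, underside at z = 43, top at z = 55 mm, reaching 140 mm from the pivot; 11 mm clear above the bar.
- ear (a point): Middle of the outer face of the upright ear, a 26 mm wide, 5 mm thick plate standing from z = 43 to 73 mm beside the strap on its opening (+y) side, 100 mm out from the pivot and with its outer face 53 mm off the strap's centre line. Push here to swing the strap home. Its axes turn with the strap: x along the strap away from the pivot, y out of the ear's face, z up.
- lever (a joint): Angle (rad) the cam lever has been pressed. 0 = standing 46 degrees above level, pointing outwards along the strap; 0.80 = fully down, level along the strap (its stop). It needs about 5.5 N pressing down 40 mm from its hinge and stays where it is left. Hinge axis level, across the strap, 60 mm out from the strap's pivot at z = 69 mm. Lever 86 mm long from its hinge, 14 to 18 mm wide, 10 to 12 mm thick, black grip on the outer half.
- lever_tip (a point): Outer end of the cam lever, on its centre line, 86 mm from the lever's hinge.
- pad: Rubber-faced round pressure pad, 18 mm across, under the strap 60 mm out from its pivot. The lever drives it down: its face goes from z = 36 mm (lever up) to the bar's top at 32 mm and squeezes it. Origin 1 mm above its face.
- bar: Loose brass bar 100 mm long (its y), 20 mm wide, 14 mm high, lying in the seat. Origin at the centre of its underside, z = 18 mm above the table.
- file: Bystander: flat file with a wooden handle, 175 mm long, 22 mm high at most, lying across beyond the outer end of the fixture. Origin on the table, where blade and handle meet.
- tin: Bystander: small dark open tin, 84 mm across, 40 mm high. Origin at the centre of its underside.
- tealight: Bystander: flat aluminium tea-light, 38 mm across, 16 mm high. Origin at the centre of its underside.
- jar: Bystander: glass jar with lid, 56 mm across, 60 mm high. Origin at the centre of its underside.
Things that resemble listed ones, but are neither listed nor needed, are in the scene too. Leave any purple or turquoise look-alike of the fixture alone.

How it is judged:
By the outcome, as a careful person would: the job done as asked, in the order asked, and still so for the second after the job is handed in, with the robot touching nothing.
It also fails if it takes over 51 s, if anything falls off the work surface, if the arm or the gripper's body presses on something with over 40 N, if the wrist force passes 120 N, or if a joint passes its speed limit or range.

ROBOT

A 6-joint arm with a two-finger parallel gripper is mounted at the origin on the work surface. World frame = base frame: x ahead of the robot, y to its left, z up, the work surface at z = 0. Lengths are in mm, angles in degrees, forces in N, time in s.
With the tool pointing down it reaches from about 300 to 850 mm from the base axis. Payload 4.2 kg.
Tool frame: the origin (TCP) lies at the very end of the fingers, on their centre line; the grasp point (between the pads) lies 19 mm behind it (hold_point_z is the z of the grasp point in the tool frame, in mm); z points along the fingers, y is the direction in which the jaws open and shut (so a half turn about z gives the same grasp; the last joint's range is limited). The gripper opens to 91 mm and grips with 3 to 60 N. Pads are 32 mm wide; open, the fingers measure 118 mm over their backs; the gripper's body (76 mm by 178 mm) begins 60 mm behind the grasp point.
Start: joints at [73.912, 18.312, 89.639, -0, 72.044, -1.146], TCP at [148.268, 555.575, 182.176] pointing down, gripper open.
Joint ranges: [-177.97, 177.97], [-48.28, 115.42], [12.27, 149.76], [-77.06, 257.06], [2.81, 150.46], [-146.56, 146.56]. Speed limits (degrees/s): [147.25, 147.25, 180, 180, 180, 180].

INTERFACE

Orientations are given as [roll, pitch, yaw] about the fixed x, y, z axes, in that order (R = Rz(yaw) Ry(pitch) Rx(roll)).
In Python, from workcell import state, grab_frame, job_done, hold_point_z gives the robot as it stands. The module is installed in compiled form; this text tells all that it offers.
- The arm moves only by the shell command python3 -m creep 'ROWS' [FORCE]. ROWS is JSON, a list of rows, each a list of 7 numbers: the closure, from 0 (fully open) to 1 (shut), then the shift along the tool's x, y, z in mm, then the turn, a rotation vector about the tool's x, y, z in degrees. A call has 1 to 5 rows; each row shifts and turns the commanded pose from where the row before left it, along the tool's axes as they then stand; what a row does not reach is not made up. A row lasts 1/8 s, in which the tool goes at most 62.5 mm and 10.7 degrees, less where a joint would pass 70% of its speed; a pose out of reach is approached as far as the arm can. A call is refused whole if a number of a shift passes 62.5 or a number of a turn 10.7, either way. A call with a gripper value outside its range is refused whole. The fingers move at their own pace and stop on an object; FORCE is the grip in N (left out, the last holds). Time passes only in rows, so rows that do not move let the fingers close. It gives the time, the measured TCP pose, the force and the opening at its end, in the units of the state.
- state(): the state, without advancing time (a new reading comes with each control period).
- grab_frame(name): name is "scene" or "top" or "wrist"; returns a dict with "frame" (400x640x3 uint8, red, green, blue), "fx", "fy", "cx", "cy" (pixels), "view" (4x4, takes a point from world to camera coordinates). Camera axes: x right, y down, z forward; pixel columns grow to the right and rows downward; lengths in mm; the calibration is good to about 2 mm. A picture is of the moment at which its call begins. There is no depth.
- job_done(): hands the job in, once; it reports no verdict.
The state is a dict: "time_s": time; "qpos": joint angles; "qvel": joint speeds; "effort": joint torques, N m; "ee_pos": TCP position; "ee_rot": TCP orientation; "force": force on the tool from outside, world axes, zero at the start; "torque": the same for the moment, N m; "gripper_width": finger opening in mm.
Only numpy, scipy, OpenCV 4.12 (cv2) and the standard library are available. Lean on these libraries where they do the work, as an engineer would, in place of code of your own. Each camera call takes 0.05 s, during which the arm holds its last target.

## Working session

There is one attempt and no reset: what is moved stays moved. The work goes in short steps, Python scripts to look and compute and a shell command to move; the robot and the scene stay as the last step left them, time stands still between calls to the robot, and variables do not carry over. Pictures are saved under pics/ and viewed, and the job is handed in when it is done.

```bash
mkdir -p pics; ls; python3 - <<'E'
from workcell import state, grab_frame, hold_point_z
import cv2
print(state(), hold_point_z)
for n in ["scene","top","wrist"]:
    f=grab_frame(n); cv2.imwrite(f"pics/{n}0.png",f["frame"][:,:,::-1]); print(n,f["fx"],f["fy"],f["cx"],f["cy"],f["view"])
E
```

```text
pics
{'time_s': 0.0, 'qpos': array([ 7.39120655e+01,  1.83534433e+01,  8.97078361e+01, -1.38329075e-03,
        7.20438808e+01, -1.14533446e+00]), 'qvel': array([ 0.06291725,  0.04784408, -0.04398087,  0.00610365, -0.02956481,
       -0.01616494]), 'effort': array([ 2.55946379e-04, -4.12468278e+01, -2.31968558e+01,  7.27141974e-02,
        4.58218670e-02, -1.27844787e-04]), 'ee_pos': array([148.10684825, 555.00302994, 181.29258632]), 'ee_rot': array([-1.79894835e+02, -7.87129188e-04,  1.65057827e+02]), 'force': array([0.81968877, 0.3457772 , 0.09922279]), 'torque': array([-0.06376031,  0.00487857,  0.02832656]), 'gripper_width': 91.14105423192294} -18.8
scene 414.5743835930803 414.5743835930803 320.8522702946891 195.69037265352338 [[ 8.01242626e-01  5.98226167e-01 -1.16493084e-02 -4.87207294e+02]
 [ 3.13105386e-01 -4.35794067e-01 -8.43829691e-01 -3.67726898e+01]
 [-5.09877702e-01  6.72464857e-01 -5.36484618e-01  1.16853187e+03]
 [ 0.00000000e+00  0.00000000e+00  0.00000000e+00  1.00000000e+00]]
top 456.02490991619635 456.02490991619635 320.7800434683575 199.49554217081484 [[-2.57023709e-02 -9.99651502e-01 -6.02177920e-03  9.65086190e+01]
 [-9.87114632e-01  2.63308007e-02 -1.57833433e-01  5.54981084e+02]
 [ 1.57936987e-01  1.88749292e-03 -9.87447389e-01  1.32756011e+03]
 [ 0.00000000e+00  0.00000000e+00  0.00000000e+00  1.00000000e+00]]
wrist 343.86010658254486 343.86010658254486 316.8546644107864 198.7171293881417 [[ 2.58596582e-01  9.65983345e-01 -1.99640763e-03 -5.74148691e+02]
 [ 9.34894193e-01 -2.49752735e-01  2.52183305e-01 -2.76958114e+01]
 [ 2.43106264e-01 -6.70801705e-02 -9.67677423e-01  3.90716887e+02]
 [ 0.00000000e+00  0.00000000e+00  0.00000000e+00  1.00000000e+00]]
```

View pics/scene0.png

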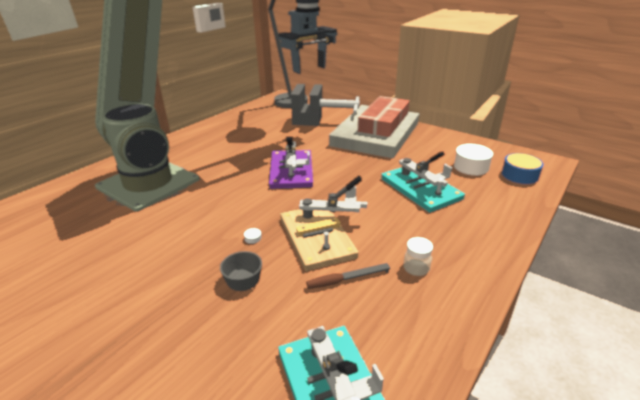

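View pics/top0.png

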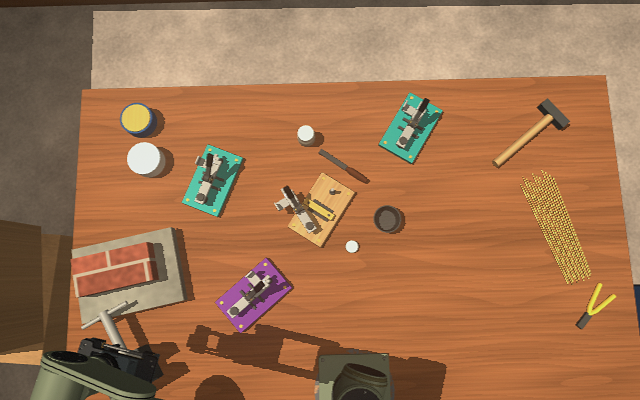

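View pics/wrist0.png

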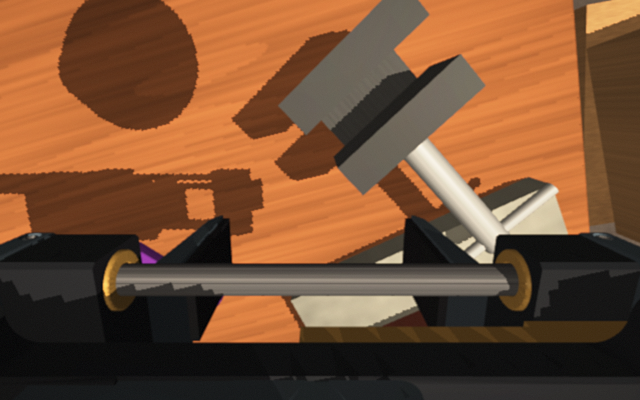

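```bash
python3 - <<'E'
import cv2
a=cv2.imread("pics/top0.png")[120:270,260:420]; cv2.imwrite("pics/topz.png",cv2.resize(a,None,fx=5,fy=4*1.0,interpolation=cv2.INTER_CUBIC)[:600])
b=cv2.imread("pics/scene0.png")[165:285,270:430]; cv2.imwrite("pics/scz.png",cv2.resize(b,None,fx=5,fy=5,interpolation=cv2.INTER_CUBIC))
E
```

```text
(no output)
```

View pics/topz.png

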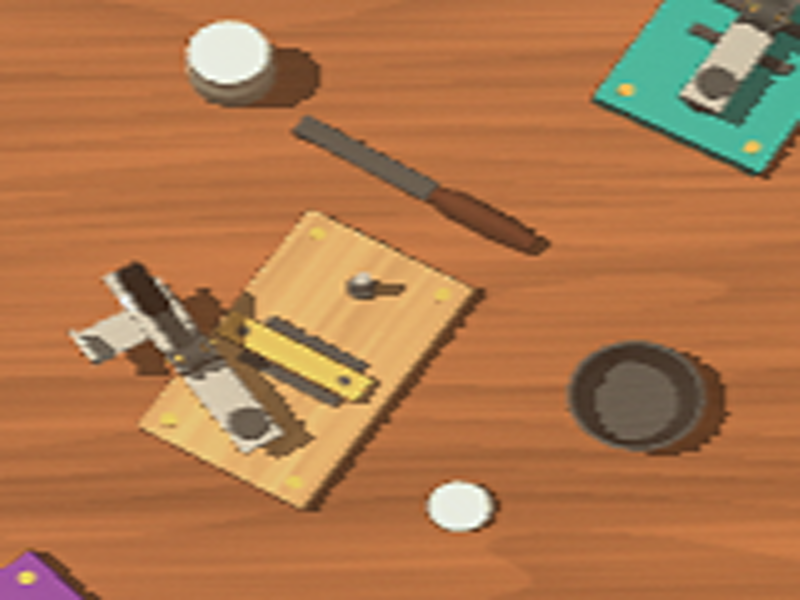

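View pics/scz.png

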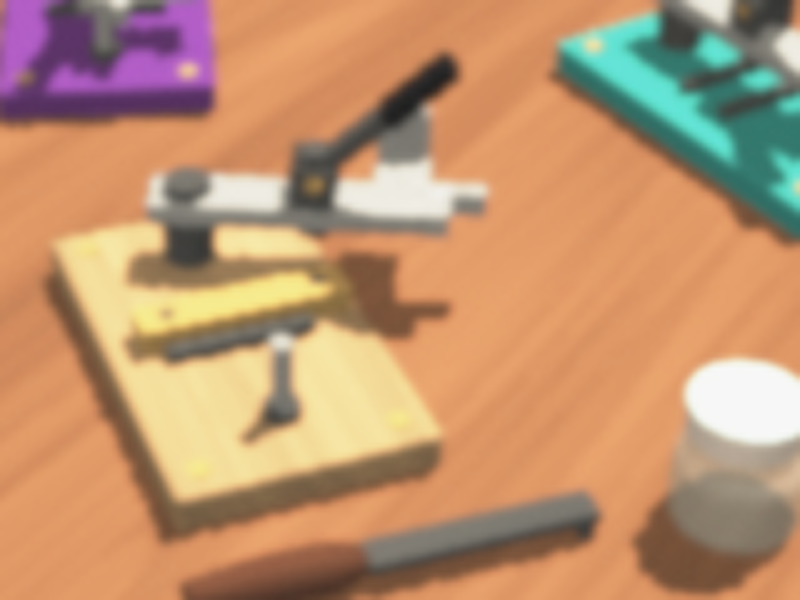

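```bash
cat > h.py <<'E'
import numpy as np
from workcell import state, grab_frame
def ray(f,uv,z):
    V=np.array(f["view"]);R=V[:3,:3];t=V[:3,3];c=-R.T@t
    d=R.T@np.array([(uv[0]-f["cx"])/f["fx"],(uv[1]-f["cy"])/f["fy"],1])
    return c+d*(z-c[2])/d[2]
def proj(f,p):
    V=np.array(f["view"]);q=V[:3,:3]@np.array(p)+V[:3,3]
    return np.array([f["fx"]*q[0]/q[2]+f["cx"],f["fy"]*q[1]/q[2]+f["cy"]])
E
python3 - <<'E'
from h import *
f=grab_frame("top")
Z=lambda x,y:(x/5+260-.4,y/4+120-.4)
cs=[ray(f,Z(*p),18)[:2] for p in [(313,210),(483,290),(308,508),(140,425)]]
# corners: outer+y (105,60), outer -y (105,-60), inner -y(-95,-60), inner+y(-95,60)
print(np.round(cs,1)); m=np.array([[105,60],[105,-60],[-95,-60],[-95,60]],float)
import cv2
W=np.array(cs);mc=m-m.mean(0);wc=W-W.mean(0)
th=np.arctan2((mc[:,0]*wc[:,1]-mc[:,1]*wc[:,0]).sum(),(mc*wc).sum())
R=np.array([[np.cos(th),-np.sin(th)],[np.sin(th),np.cos(th)]]);t=W.mean(0)-R@m.mean(0)
print("yaw",np.degrees(th),"origin",t);print("resid",np.round(W-(m@R.T+t),1))
F=lambda p:(p-t)@R
print("stud top(68,0)",F(ray(f,Z(363,278),57)[:2]))
print("pivot (-60,0)",F(ray(f,Z(250,421),58)[:2]))
print("ear top outer", [F(ray(f,Z(*p),73)[:2]) for p in [(70,335),(95,360),(113,348)]])
print("levertip",F(ray(f,Z(130,268),130)[:2]))
print("strap end",[F(ray(f,Z(*p),55)[:2]) for p in [(107,277),(245,452),(283,432)]])
s=grab_frame("scene")
sz=lambda x,y:(x/5+270-.4,y/5+165-.4)
print("scene stud",F(ray(s,sz(281,338),57)[:2]),"pivot",F(ray(s,sz(187,182),60)[:2]))
print([F(ray(s,sz(*p),18)[:2]) for p in [(440,445),(172,500),(55,243)]])
for n,u,z in [("file ends",(300,125),8),("fh",(545,245),10),("fm",(435,192),10),("jar",(228,52),60),("tin",(637,395),40),("tea",(460,505),16)]:
    w=ray(f,Z(*u),z)[:2];print(n,w,F(w))
E
```

```text
[[647.3  75.4]
 [581.6 -27.4]
 [417.6  84.4]
 [483.1 184.9]]
yaw -33.68462586588454 origin [528.25853017  82.1036127 ]
resid [[-1.6  1.6]
 [-0.7 -1.4]
 [ 1.7 -0.4]
 [ 0.6  0.2]]
stud top(68,0) [67.41837778  2.71192184]
pivot (-60,0) [-59.23877295   2.2904004 ]
ear top outer [array([-63.12771929, 124.81909035]), array([-70.84916966, 102.23352099]), array([-57.75439731,  98.12447395])]
levertip [ -8.77794194 112.3297771 ]
strap end [array([-13.26171436, 133.20559327]), array([-79.97353924,  -7.28083118]), array([-55.52147254, -18.3580535 ])]
scene stud [65.51633766  4.20741907] pivot [-58.27848735   2.81597814]
[array([110.34570135,  58.87178065]), array([103.78442133, -57.43828242]), array([-91.02976484, -54.94926261])]
file ends [718.00788965  81.74311866] [158.0909438  104.93904357]
fh [617.43071788 -67.83287554] [157.35839303 -75.30581459]
fm [661.36437502  -1.0714882 ] [156.888441     4.61307063]
jar [762.34952497 124.04970523] [171.52362186 164.73528969]
tin [ 495.54590286 -114.88361989] [  82.03301493 -182.05677755]
tea [417.59902205  -7.43407284] [ -42.42060982 -135.8786802 ]
```

```bash
cat >> h.py <<'E'
from scipy.spatial.transform import Rotation as Ro
FO=np.array([529.3,83.7]);FY=-33.7
def rz(d):
    d=np.radians(d);return np.array([[np.cos(d),-np.sin(d)],[np.sin(d),np.cos(d)]])
def fix(p): return FO+rz(FY)@np.array(p,float)      # fixture->world
def strap(p,phi): return fix(np.array([-60,0])+rz(phi)@np.array(p,float))
def pose(xy,z,nang,tilt):  # tool y along heading nang, tilt about tool x
    yaw=nang+90
    R=Ro.from_euler('xyz',[180,0,yaw],degrees=True)*Ro.from_euler('x',tilt,degrees=True)
    return np.array([*xy,z]),R
def earpose(phi,gap,z,tilt):
    return pose(strap([100,53+13.5*np.cos(np.radians(tilt))+gap],phi),z,FY+phi+90,tilt)
def cur():
    s=state();return np.array(s["ee_pos"]),Ro.from_euler('xyz',s["ee_rot"],degrees=True)
def rows(a,b,n,grip=1):
    (p0,R0),(p1,R1)=a,b;dv=(R0.inv()*R1).as_rotvec(degrees=True)/n;st=(p1-p0)/n;R=R0;o=[]
    for i in range(n):
        o.append([grip]+[round(float(x),1) for x in R.inv().apply(st)]+[round(float(x),2) for x in dv]);R=R*Ro.from_rotvec(dv,degrees=True)
    return o
E
python3 - <<'E'
from h import *
for phi in (66,0): print(strap([100,53],phi), strap([118,0],phi))
T=earpose(66,40,165,10);print(T[0],T[1].as_euler('xyz',degrees=True))
for r in rows(cur(),T,10):print(r)
print("rough scale: turq",ray(grab_frame("top"),(213,180),18),ray(grab_frame("top"),(210,150),130))
E
```

```text
[535.58826148 215.22477775] [579.12364899 180.04424287]
[591.98491954 105.59979137] [577.55333908  51.51902321]
[507.11000396 260.27292657 165.        ] [-170.     0.  -147.7]
[1, -42.3, -19.3, 1.7, 0.94, -0.41, -4.71]
[1, -40.5, -22.6, 2.3, 0.94, -0.41, -4.71]
[1, -38.5, -25.8, 3.0, 0.94, -0.41, -4.71]
[1, -36.3, -28.9, 3.7, 0.94, -0.41, -4.71]
[1, -33.7, -31.7, 4.5, 0.94, -0.41, -4.71]
[1, -31.0, -34.3, 5.3, 0.94, -0.41, -4.71]
[1, -28.0, -36.6, 6.1, 0.94, -0.41, -4.71]
[1, -24.9, -38.7, 6.9, 0.94, -0.41, -4.71]
[1, -21.6, -40.5, 7.7, 0.94, -0.41, -4.71]
[1, -18.1, -42.0, 8.5, 0.94, -0.41, -4.71]
rough scale: turq [631.45968007 413.63374466  18.        ] [696.03211245 396.17464246 130.        ]
```

```bash
python3 -m creep '[[1,-42.3,-19.3,1.7,0.94,-0.41,-4.7],[1,-40.5,-22.6,2.3,0.94,-0.41,-4.7],[1,-38.5,-25.8,3,0.94,-0.41,-4.7],[1,-36.3,-28.9,3.7,0.94,-0.41,-4.7],[1,-33.7,-31.7,4.5,0.94,-0.41,-4.7]]' 10
python3 -m creep '[[1,-31,-34.3,5.3,0.94,-0.41,-4.7],[1,-28,-36.6,6.1,0.94,-0.41,-4.7],[1,-24.9,-38.7,6.9,0.94,-0.41,-4.7],[1,-21.6,-40.5,7.7,0.94,-0.41,-4.7],[1,-18.1,-42,8.5,0.94,-0.41,-4.7]]'
python3 -m creep '[[1,0,0,0,0,0,0],[1,0,0,0,0,0,0]]'
python3 - <<'E'
from h import *
import cv2
for n in ["scene","top","wrist"]:
    f=grab_frame(n); cv2.imwrite(f"pics/{n}1.png",f["frame"][:,:,::-1])
    c={"scene":(270,165),"top":(220,130)}.get(n)
    if c:
        a=f["frame"][c[1]-40:c[1]+80,c[0]-10:c[0]+150,::-1]; cv2.imwrite(f"pics/{n}1z.png",cv2.resize(a,None,fx=5,fy=5,interpolation=cv2.INTER_CUBIC))
    if n=="top": print([proj(f,[*strap([100,53],p),73]) for p in (60,66,72)])
    if n=="wrist":
        for nm,p in [("stud",[*fix([68,0]),57]),("pivot",[*fix([-60,0]),58]),("earmid",[*strap([100,53],66),73]),("tip",[*strap([120,0],66),131])]: print(nm,proj(f,p))
print(state()["ee_pos"],state()["ee_rot"],state()["force"],state()["gripper_width"])
E
```

```text
time_s: 0.98
ee_pos: [328.7, 407.0, 173.8]
ee_rot: [-175.0, 1.1, -171.2]
force: [1.1, -0.2, 0.2]
gripper_width: 43.8
time_s: 1.6
ee_pos: [508.0, 259.0, 165.1]
ee_rot: [-170.0, 0.0, -147.7]
force: [0.2, 1.1, -0.6]
gripper_width: 0.3
time_s: 1.85
ee_pos: [506.4, 260.1, 165.0]
ee_rot: [-170.1, -0.0, -147.9]
force: [-0.7, 0.9, -0.4]
gripper_width: 0.4
[array([277.73001611, 203.04252423]), array([275.58597861, 206.44892819]), array([273.80529347, 210.06144139])]
stud [113.93059052 134.33213648]
pivot [219.57489071  76.92885483]
earmid [275.24826901 191.21724161]
tip [189.56939587 230.27921871]
[506.15281237 260.71509771 165.22037889] [-1.70054554e+02  8.71977142e-03 -1.47762604e+02] [-0.51969729  0.33032798 -0.2498658 ] 0.8022263052973415
```

View pics/wrist1.png

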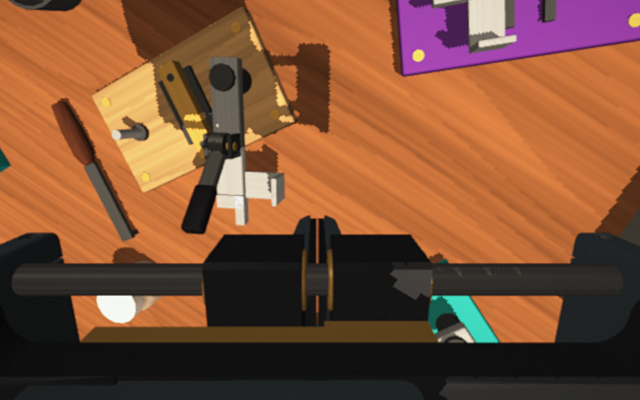

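View pics/scene1.png

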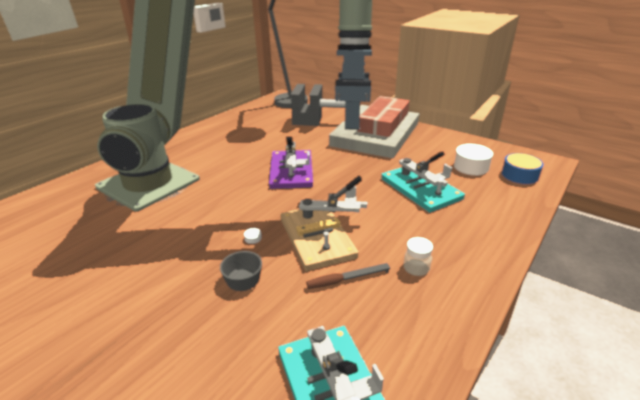

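View pics/top1.png

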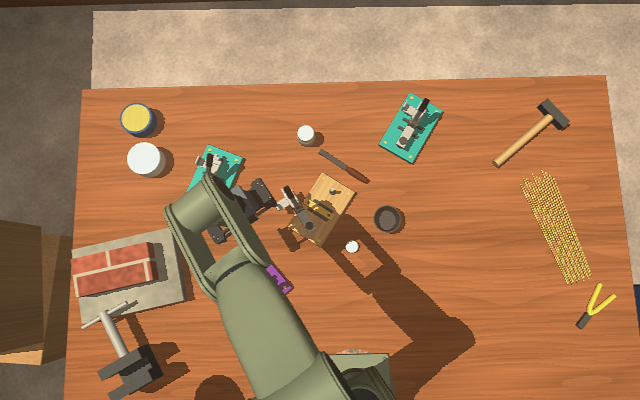

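```bash
python3 - <<'E'
from h import *
import cv2
a=cv2.imread("pics/wrist1.png")[140:240,180:310]; cv2.imwrite("pics/w1z.png",cv2.resize(a,None,fx=6,fy=6,interpolation=cv2.INTER_CUBIC))
f=grab_frame("wrist")
for p in (64,66,68,70):print(p,[proj(f,[*strap([x,53],p),73]).round(1) for x in (87,113)])
T=earpose(67,25,56,10);print(T[0])
for r in rows(cur(),T,4):print(r)
T2=earpose(67,3,56,10)
for r in rows(T,T2,2):print(r)
E
```

```text
64 [array([271.5, 178.8]), array([271.5, 206.6])]
66 [array([274.7, 177. ]), array([275.7, 205. ])]
68 [array([277.9, 175. ]), array([279.7, 203.1])]
70 [array([281. , 172.9]), array([283.8, 201.1])]
[512.84050298 248.19790082  56.        ]
[1, 0.3, 1.2, 27.5, 0.01, -0.04, -0.26]
[1, 0.3, 1.3, 27.5, 0.01, -0.04, -0.26]
[1, 0.3, 1.3, 27.5, 0.01, -0.04, -0.26]
[1, 0.3, 1.3, 27.5, 0.01, -0.04, -0.26]
[1, 0.0, -10.8, 1.9, 0.0, 0.0, 0.0]
[1, 0.0, -10.8, 1.9, 0.0, 0.0, 0.0]
```

View pics/w1z.png

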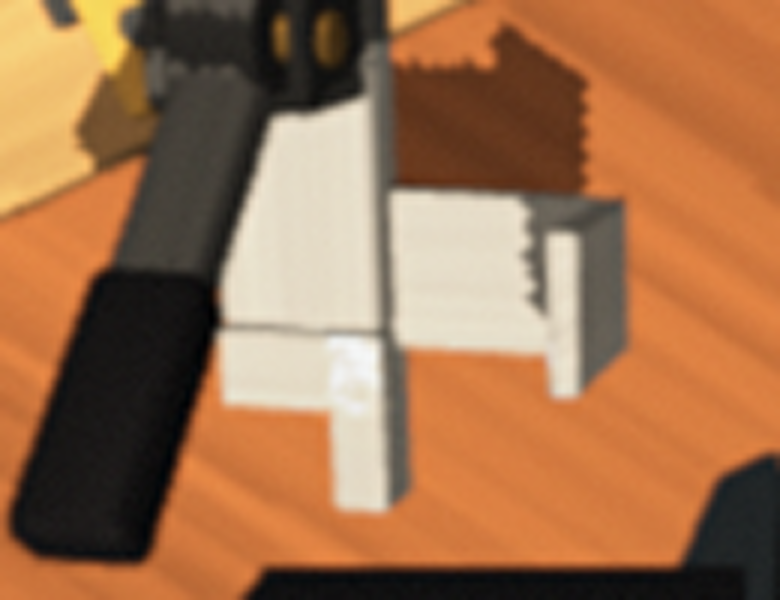

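```bash
python3 -m creep '[[1,0.3,1.3,27.5,0,0,-0.2],[1,0.3,1.3,27.5,0,0,-0.2],[1,0.3,1.3,27.5,0,0,0],[1,0.3,1.3,27.5,0,0,0],[1,0,0,0,0,0,0]]'
python3 - <<'E'
from h import *
import cv2
f=grab_frame("wrist");cv2.imwrite("pics/w2.png",f["frame"][:,:,::-1])
f=grab_frame("scene");cv2.imwrite("pics/s2z.png",cv2.resize(f["frame"][120:270,250:450,::-1],None,fx=4,fy=4))
phi=66
a=cur();print(a[0])
b=earpose(66,0,56,10)
for r in rows(a,b,2):print(r)
p=66
for q in (60,54,48,42,36,30,24,18,12,6,3):
    c=earpose(q,-1,56,10)
    for r in rows(b,c,1):print(q,r)
    b=c
E
```

```text
time_s: 2.68
ee_pos: [511.4, 247.1, 54.2]
ee_rot: [-170.0, -0.3, -147.4]
force: [0.8, 0.4, -0.8]
gripper_width: 0.4
[513.47129431 248.2204227   56.64288004]
[1, -0.5, -13.0, 2.6, 0.02, 0.02, 0.15]
[1, -0.5, -13.0, 2.6, 0.02, 0.02, 0.15]
60 [1, -6.3, -11.6, 2.1, 0.0, 1.04, 5.91]
54 [1, -6.3, -10.6, 1.9, 0.0, 1.04, 5.91]
48 [1, -6.3, -10.6, 1.9, 0.0, 1.04, 5.91]
42 [1, -6.3, -10.6, 1.9, -0.0, 1.04, 5.91]
36 [1, -6.3, -10.6, 1.9, 0.0, 1.04, 5.91]
30 [1, -6.3, -10.6, 1.9, 0.0, 1.04, 5.91]
24 [1, -6.3, -10.6, 1.9, 0.0, 1.04, 5.91]
18 [1, -6.3, -10.6, 1.9, -0.0, 1.04, 5.91]
12 [1, -6.3, -10.6, 1.9, 0.0, 1.04, 5.91]
6 [1, -6.3, -10.6, 1.9, -0.0, 1.04, 5.91]
3 [1, -3.3, -5.2, 0.9, 0.0, 0.52, 2.95]
```

View pics/w2.png

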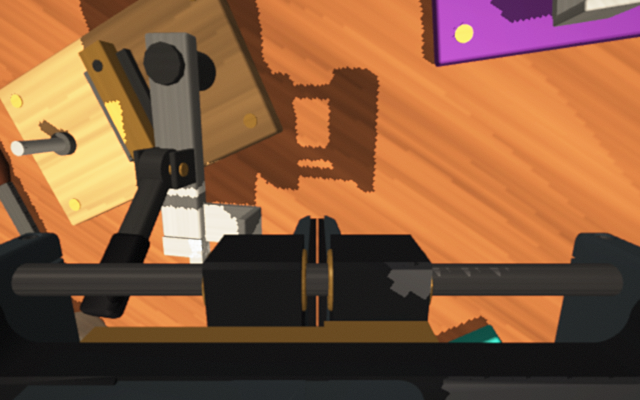

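View pics/s2z.png

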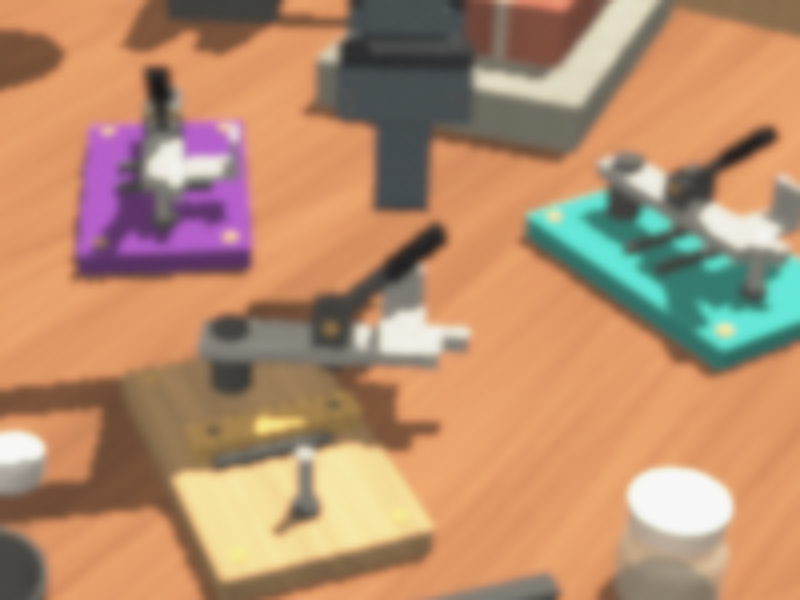

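```bash
python3 -m creep '[[1,-0.5,-12.5,0.6,0,0,0.1],[1,-0.5,-12.5,0.6,0,0,0.1],[1,-6.3,-11.6,2.1,0,1.04,5.9],[1,0,0,0,0,0,0]]'
python3 - <<'E'
from h import *
import cv2
f=grab_frame("wrist");cv2.imwrite("pics/w3.png",f["frame"][:,:,::-1])
f=grab_frame("scene");cv2.imwrite("pics/s3z.png",cv2.resize(f["frame"][120:270,250:450,::-1],None,fx=4,fy=4))
print(cur()[0],earpose(60,-1,60,10)[0])
E
```

```text
time_s: 3.28
ee_pos: [540.6, 219.8, 59.6]
ee_rot: [-170.0, 0.1, -153.7]
force: [0.2, 0.3, -0.5]
gripper_width: 0.7
[539.08869293 220.14823494  59.16753821] [540.10110455 219.83378074  60.        ]
```

View pics/w3.png

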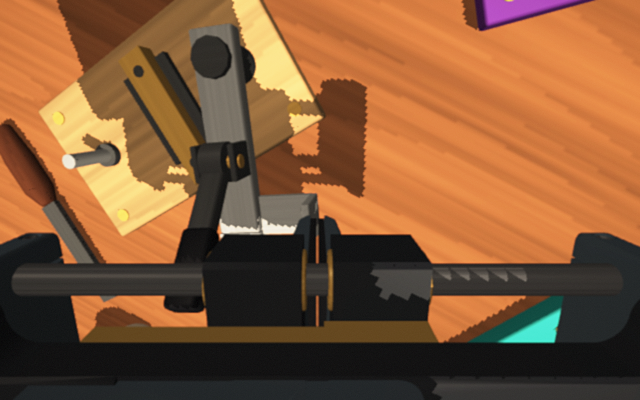

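View pics/s3z.png

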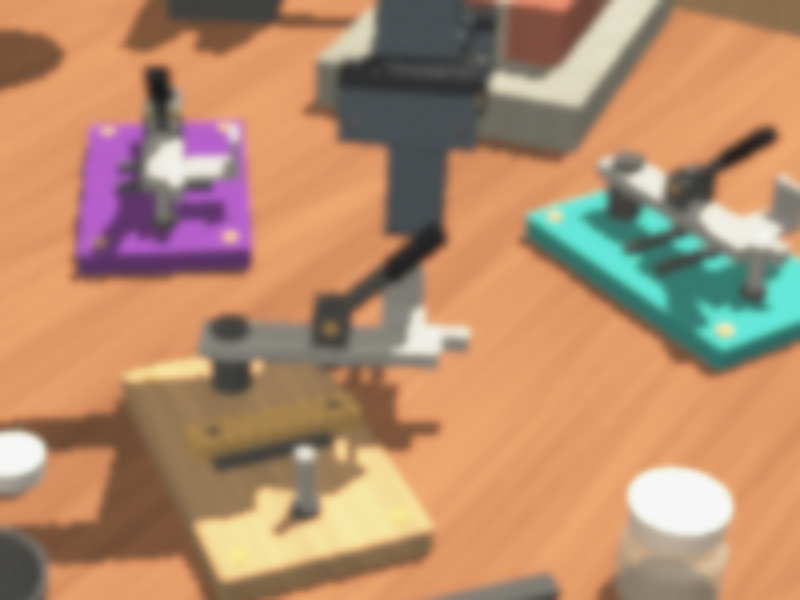

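```bash
python3 - <<'E'
from h import *
f=grab_frame("scene");p,R=cur()
g=lambda q:((proj(f,q)-[250,120])*4).round(0)
print(p,"tcp",g(p),"wrist-edge",[g(p+R.apply([x,y,0])) for x in(-16,16) for y in (-13.5,13.5)])
print("ear",[g([*strap([100+x,53],66),z]) for x in (-13,13) for z in (43,73)], "pivot",g([*fix([-60,0]),57]),"tip",g([*strap([120,0],66),131]))
E
```

```text
[538.81507485 220.27763234  59.07534096] tcp [408. 280.] wrist-edge [array([432., 290.]), array([436., 274.]), array([379., 286.]), array([384., 270.])]
ear [array([377., 303.]), array([378., 262.]), array([419., 305.]), array([421., 263.])] pivot [226. 327.] tip [436. 223.]
```

```bash
python3 - <<'E'
from h import *
import cv2
f=grab_frame("scene");p,R=cur()
im=cv2.resize(f["frame"][130:220,300:400,::-1],None,fx=6,fy=6,interpolation=cv2.INTER_NEAREST).copy()
for q in [p]+[p+R.apply([x,-13.5,0]) for x in (-16,16)]:
    u=(proj(f,q)-[300,130])*6+3; cv2.circle(im,tuple(int(v) for v in u),3,(0,0,255),-1)
cv2.imwrite("pics/s4.png",im)
f=grab_frame("wrist")
im=f["frame"][:,:,::-1].copy()
for q in [p]+[p+R.apply([x,-13.5,0]) for x in (-16,16)]+[strap([87,53],66).tolist()+[73],strap([113,53],66).tolist()+[73]]:
    u=proj(f,q); print(u);cv2.circle(im,tuple(int(v) for v in u),3,(0,0,255),-1)
cv2.imwrite("pics/w4.png",cv2.resize(im[150:280,220:400],None,fx=4,fy=4))
E
```

```text
[316.37361052 227.26192878]
[295.10909161 251.16939875]
[294.23396731 202.45996097]
[304.17159705 204.97979553]
[309.00887385 247.40752567]
```

View pics/s4.png

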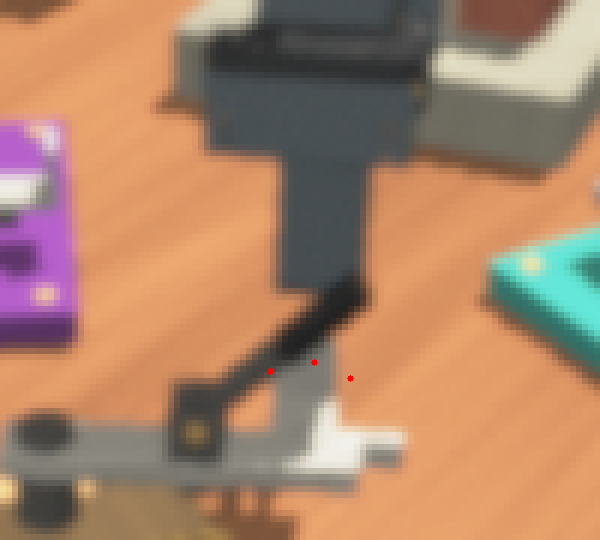

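View pics/w4.png

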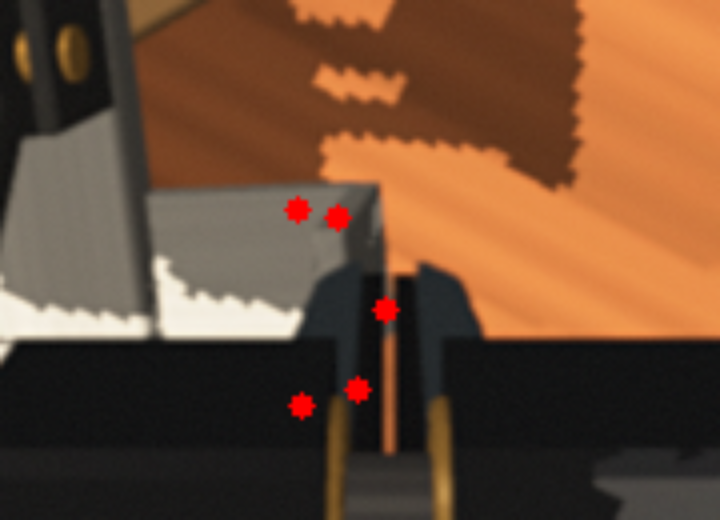

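```bash
python3 - <<'E'
from h import *
f=grab_frame("wrist");s=grab_frame("scene");p,R=cur()
for h in (0,10,20,30,40,60,79):
    print(h,[proj(f,p+R.apply([16,y,-h])).round(0) for y in (-13.5,-3,3,13.5)],"scene",[((proj(s,p+R.apply([x,-13.5,-h]))-[300,130])*6).round(0) for x in (-16,16)])
print(state())
E
```

```text
0 [array([294., 203.]), array([312., 203.]), array([321., 203.]), array([339., 203.])] scene [array([348., 375.]), array([268., 368.])]
10 [array([293., 207.]), array([311., 207.]), array([322., 207.]), array([340., 207.])] scene [array([349., 352.]), array([269., 345.])]
20 [array([292., 212.]), array([311., 212.]), array([322., 212.]), array([341., 212.])] scene [array([350., 329.]), array([270., 322.])]
30 [array([291., 218.]), array([311., 218.]), array([322., 218.]), array([342., 218.])] scene [array([352., 305.]), array([271., 298.])]
40 [array([289., 224.]), array([310., 224.]), array([322., 224.]), array([343., 224.])] scene [array([353., 281.]), array([273., 275.])]
60 [array([286., 238.]), array([309., 238.]), array([323., 238.]), array([347., 238.])] scene [array([356., 233.]), array([275., 227.])]
79 [array([281., 256.]), array([308., 256.]), array([324., 256.]), array([351., 256.])] scene [array([359., 187.]), array([277., 181.])]
{'time_s': 3.625, 'qpos': array([ 27.40667928,  25.05522163,  99.18781755, -11.96830841,
        56.55322011, -82.34609918]), 'qvel': array([ 0.07742913,  0.08350875, -0.08929003, -0.14545622,  0.06725643,
        0.05921406]), 'effort': array([-8.50551669e-02, -4.39536095e+01, -1.96710259e+01, -6.45535849e-01,
        1.83609696e-01, -1.73124560e-02]), 'ee_pos': array([538.69981687, 220.64869393,  59.01519826]), 'ee_rot': array([-1.70033787e+02, -4.33802386e-02, -1.53568374e+02]), 'force': array([-0.46712838, -0.44876455,  0.5076139 ]), 'torque': array([0.12478077, 0.06149432, 0.02003568]), 'gripper_width': 0.4533275116103113}
```

```bash
python3 - <<'E'
from h import *
s=grab_frame("scene");p,R=cur()
for y in (-89,-13,0,89): print(y,[((proj(s,p+R.apply([x,y,-79]))-[300,130])*6).round(0) for x in (-38,38)])
w=grab_frame("wrist");V=np.array(w["view"]);c=-V[:3,:3].T@V[:3,3]
print("cam in tool",R.inv().apply(c-p), "axis",R.inv().apply(V[2,:3]))
E
```

```text
-89 [array([401., 254.]), array([191., 238.])]
-13 [array([416., 191.]), array([221., 176.])]
0 [array([418., 181.]), array([226., 166.])]
89 [array([433., 118.]), array([255., 106.])]
cam in tool [  71.03670326    0.47465026 -202.58657302] axis [-2.51671627e-01 -8.71130326e-04  9.67812292e-01]
```

```bash
python3 - <<'E'
import cv2
a=cv2.imread("pics/scene0.png")[0:110,240:370]; cv2.imwrite("pics/s0g.png",cv2.resize(a,None,fx=5,fy=5,interpolation=cv2.INTER_NEAREST))
from h import *
s=grab_frame("scene");p,R=np.array([148.1,555,181.3]),Ro.from_euler('xyz',[-179.9,0,165.06],degrees=True)
for h in (0,30,79): print(h,[((proj(s,p+R.apply([0,y,-h]))-[240,0])*5).round(0) for y in (-59,-45,45,59)])
E
```

```text
0 [array([273., 413.]), array([290., 408.]), array([399., 382.]), array([416., 378.])]
30 [array([271., 366.]), array([288., 362.]), array([399., 337.]), array([415., 333.])]
79 [array([267., 288.]), array([285., 284.]), array([398., 261.]), array([415., 258.])]
```

View pics/s0g.png

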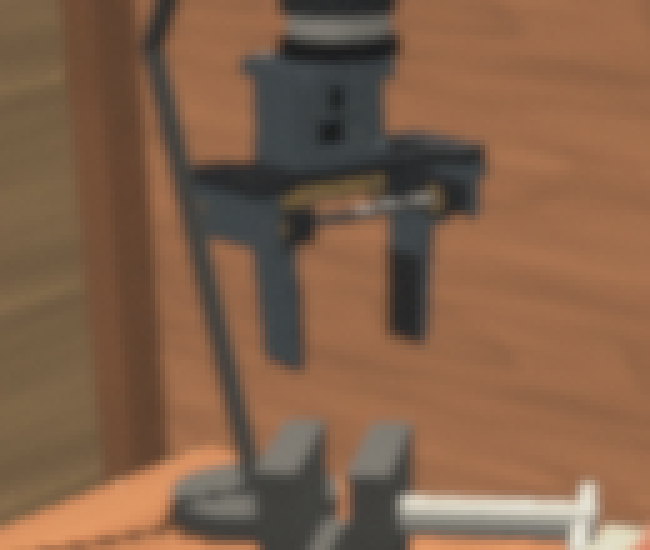

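```bash
cat >> h.py <<'E'
L=30.
_e=earpose
def earpose(phi,gap,z,tilt):
    p,R=_e(phi,gap,z,tilt); return p+R.apply([0,0,L]),R
def seq(a,*bs):
    for b,n in bs:
        for r in rows(a,b,n):print(r)
        a=b
E
python3 - <<'E'
from h import *
A=earpose(65,25,90,10);B=earpose(65,25,58,10);C=earpose(66,3,58,10);print(A[0],B[0])
seq(cur(),(A,2),(B,2),(C,2))
E
```

```text
[520.10559431 242.49905771  60.45576741] [520.10559431 242.49905771  28.45576741]
[1, 3.5, 13.6, -3.1, 0.02, -0.44, -2.4]
[1, 2.9, 13.7, -3.2, 0.02, -0.44, -2.4]
[1, -0.0, 2.8, 15.8, 0.0, 0.0, 0.0]
[1, -0.0, 2.8, 15.8, 0.0, 0.0, 0.0]
[1, 0.6, -10.0, 1.8, 0.0, -0.09, -0.49]
[1, 0.7, -10.0, 1.8, 0.0, -0.09, -0.49]
```

```bash
python3 -m creep '[[1,3.5,13.6,-3.1,0,-0.4,-2.4],[1,2.9,13.7,-3.2,0,-0.4,-2.4],[1,0,2.8,15.8,0,0,0],[1,0,2.8,15.8,0,0,0],[1,0,0,0,0,0,0]]'
python3 -m creep '[[1,0.6,-10,1.8,0,0,-0.5],[1,0.7,-10,1.8,0,0,-0.5],[1,0,0,0,0,0,0]]'
python3 - <<'E'
from h import *
import cv2
f=grab_frame("wrist");cv2.imwrite("pics/w5.png",f["frame"][:,:,::-1])
f=grab_frame("scene");cv2.imwrite("pics/s5.png",cv2.resize(f["frame"][130:230,290:400,::-1],None,fx=6,fy=6,interpolation=cv2.INTER_NEAREST))
print(cur()[0],earpose(66,3,58,10)[0])
E
```

```text
time_s: 4.4
ee_pos: [519.0, 241.4, 26.1]
ee_rot: [-170.0, -0.3, -148.8]
force: [0.4, -0.3, 0.3]
gripper_width: 0.4
time_s: 4.78
ee_pos: [530.6, 223.4, 28.6]
ee_rot: [-170.0, -0.2, -147.9]
force: [-0.1, 0.6, -0.9]
gripper_width: 0.4
[530.20751862 224.09800772  28.56297964] [529.66472024 224.59489343  28.45576741]
```

View pics/w5.png

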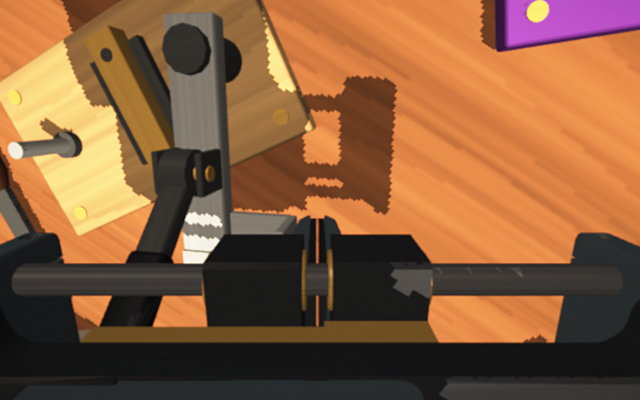

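View pics/s5.png

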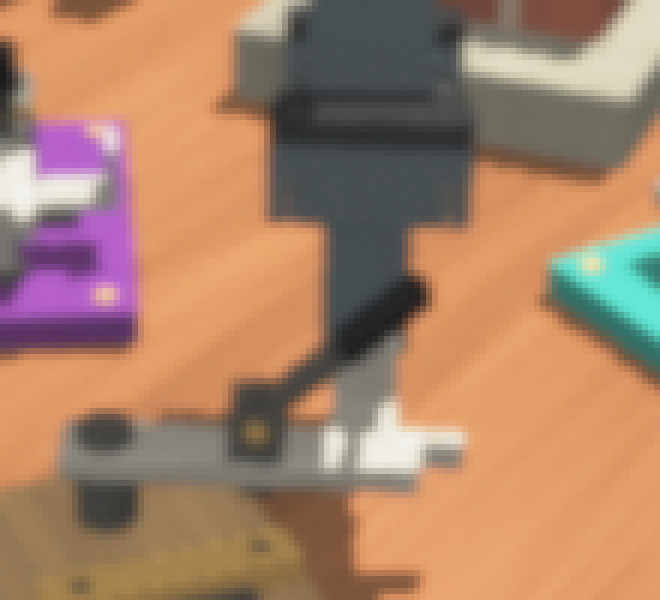

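```bash
python3 - <<'E'
from h import *
E=lambda q:earpose(q,-1,58,10)
seq(cur(),(E(66),1),(E(60),1),(E(54),1),(E(48),1))
E
```

```text
[1, 0.2, -3.2, 0.7, 0.04, -0.23, -0.08]
[1, -5.7, -10.6, 1.9, 0.0, 1.04, 5.91]
[1, -5.7, -10.6, 1.9, 0.0, 1.04, 5.91]
[1, -5.7, -10.6, 1.9, 0.0, 1.04, 5.91]
```

```bash
python3 -m creep '[[1,0.2,-3.2,0.7,0,-0.2,-0.1],[1,-5.7,-10.6,1.9,0,1.04,5.9],[1,-5.7,-10.6,1.9,0,1.04,5.9],[1,0,0,0,0,0,0]]'
python3 - <<'E'
from h import *
import cv2
f=grab_frame("wrist");cv2.imwrite("pics/w6.png",f["frame"][:,:,::-1])
f=grab_frame("scene");cv2.imwrite("pics/s6.png",cv2.resize(f["frame"][130:230,290:400,::-1],None,fx=6,fy=6,interpolation=cv2.INTER_NEAREST))
print(cur()[0],earpose(54,-1,58,10)[0],state()["force"])
E
```

```text
time_s: 5.38
ee_pos: [552.6, 208.2, 28.0]
ee_rot: [-170.0, -0.0, -159.6]
force: [-0.1, 0.8, -1.6]
gripper_width: 0.4
[551.53082325 208.3665122   27.9154475 ] [552.32585815 208.03771825  28.45576741] [-0.04569929  0.27777336 -0.68026285]
```

View pics/w6.png

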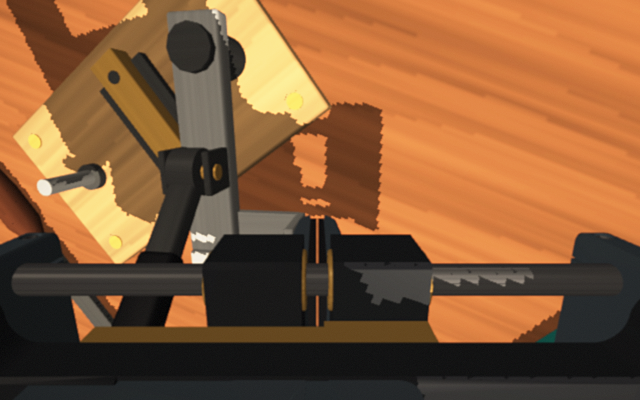

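View pics/s6.png

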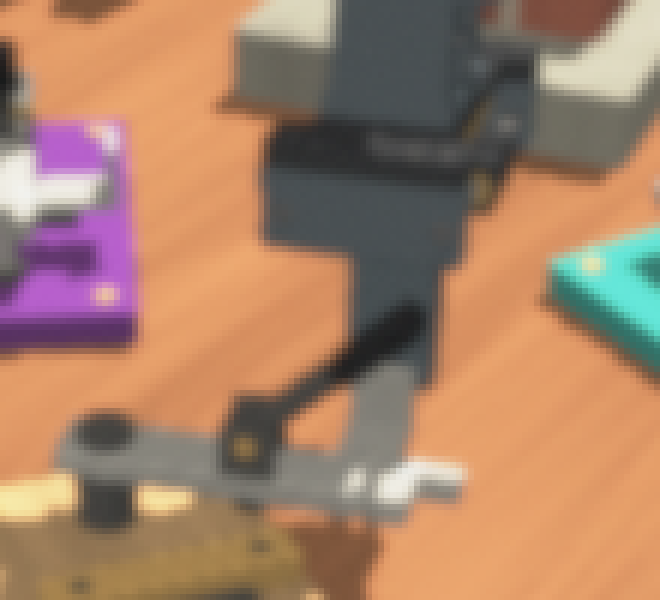

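```bash
python3 -m creep '[[1,-5.7,-10.8,3.5,0,1.04,5.9],[1,-5.7,-11,3.5,0,1.04,5.9],[1,-5.7,-10.6,1.9,0,1.04,5.9],[1,-5.7,-10.6,1.9,0,1.04,5.9],[1,-5.7,-10.6,1.9,0,1.04,5.9]]'
python3 - <<'E'
from h import *
print(cur()[0],earpose(24,-1,55,10)[0],state()["force"],state()["ee_rot"])
E=lambda q:earpose(q,-1,55,10)
seq(cur(),(E(18),1),(E(12),1),(E(6),1),(E(3),1),(E(0),1))
E
```

```text
time_s: 6.1
ee_pos: [587.4, 159.2, 24.8]
ee_rot: [-170.0, -0.1, 170.3]
force: [-0.7, 2.0, -0.7]
gripper_width: 0.5
[587.39079769 159.15667961  24.8312111 ] [588.07686135 159.3681734   25.45576741] [-0.67114305  2.04227375 -0.74168645] [-1.70019033e+02 -1.07330544e-01  1.70341223e+02]
[1, -6.4, -10.4, 1.2, 0.01, 0.94, 5.97]
[1, -5.7, -10.6, 1.9, 0.0, 1.04, 5.91]
[1, -5.7, -10.6, 1.9, -0.0, 1.04, 5.91]
[1, -3.0, -5.2, 0.9, 0.0, 0.52, 2.95]
[1, -3.0, -5.2, 0.9, -0.0, 0.52, 2.95]
```

```bash
python3 -m creep '[[1,-5.7,-10.5,1.7,0,1.04,5.9],[1,-5.7,-10.6,1.9,0,1.04,5.9],[1,-5.7,-10.6,1.9,0,1.04,5.9],[1,-3,-5.2,0.9,0,0.5,3],[1,0,0,0,0,0,0]]'
python3 - <<'E'
from h import *
import cv2
print(cur()[0],earpose(3,-1,55,10)[0],state()["force"],state()["ee_rot"])
f=grab_frame("wrist");cv2.imwrite("pics/w7.png",f["frame"][:,:,::-1])
print("stud",proj(f,[*fix([68,0]),57]))
f=grab_frame("scene");cv2.imwrite("pics/s7.png",cv2.resize(f["frame"][150:270,270:410,::-1],None,fx=5,fy=5,interpolation=cv2.INTER_NEAREST))
E
```

```text
time_s: 6.72
ee_pos: [595.7, 117.0, 24.9]
ee_rot: [-169.9, -0.0, 149.5]
force: [-0.0, 0.1, -0.1]
gripper_width: 0.7
[595.65701052 116.95346524  24.90213328] [596.04418557 117.60099256  25.45576741] [-0.00767932  0.11757636 -0.13127144] [-1.69942703e+02 -4.57073420e-02  1.49472794e+02]
stud [196.39752403 283.60363499]
```

View pics/w7.png

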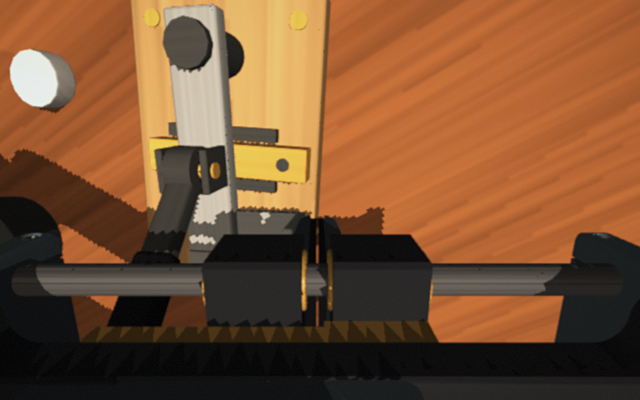

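View pics/s7.png

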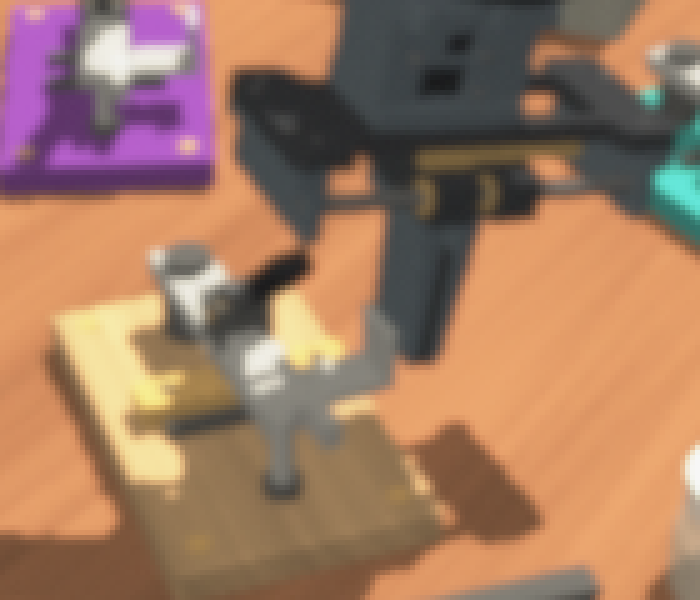

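```bash
python3 -m creep '[[1,-1.5,-2.6,0.5,0,0.3,1.5],[1,-1,-2.6,0.5,0,0.3,1.5],[1,0,0,0,0,0,0]]'
python3 -m creep '[[1,0,-2,0.3,0,0,0],[1,0,0,0,0,0,0]]'
```

```text
time_s: 7.2
ee_pos: [595.4, 111.2, 24.8]
ee_rot: [-170.0, -0.1, 146.3]
force: [-0.3, 1.4, -0.3]
gripper_width: 0.5
time_s: 7.45
ee_pos: [594.8, 109.6, 25.0]
ee_rot: [-170.0, -0.0, 146.4]
force: [2.4, 1.3, 0.3]
gripper_width: 0.6
```

```bash
python3 -m creep '[[1,0,-2,0.3,0,0,0],[1,0,0,0,0,0,0]]'
python3 -m creep '[[1,0,-2,0.3,0,0,0],[1,0,0,0,0,0,0]]'
python3 - <<'E'
from h import *
import cv2
f=grab_frame("wrist");cv2.imwrite("pics/w8.png",f["frame"][:,:,::-1])
f=grab_frame("scene");cv2.imwrite("pics/s8.png",cv2.resize(f["frame"][180:270,290:380,::-1],None,fx=6,fy=6,interpolation=cv2.INTER_CUBIC))
E
```

```text
time_s: 7.7
ee_pos: [594.4, 108.9, 25.1]
ee_rot: [-170.1, -0.0, 146.4]
force: [4.1, 3.3, -1.1]
gripper_width: 0.7
time_s: 7.95
ee_pos: [594.5, 108.8, 25.1]
ee_rot: [-170.4, 0.0, 146.3]
force: [5.5, 6.7, -3.0]
gripper_width: 0.6
```

View pics/w8.png

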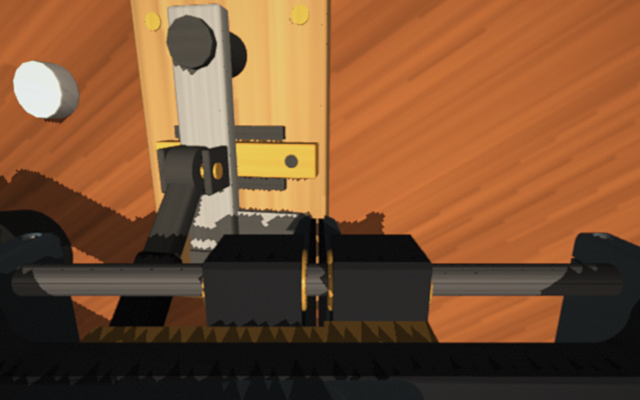

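View pics/s8.png

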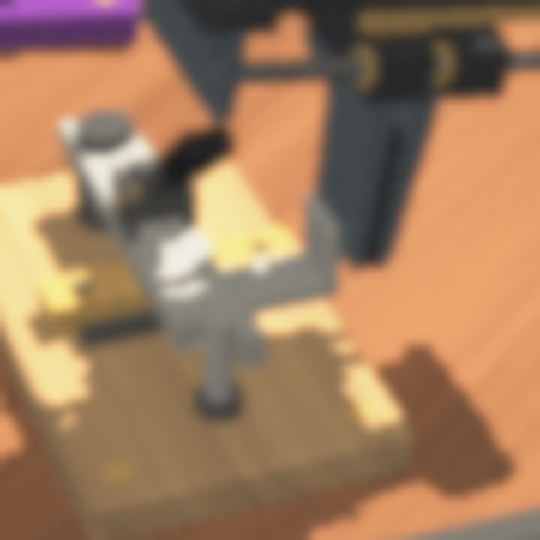

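```bash
python3 -m creep '[[1,0,10,-1.8,0,0,0],[1,0,20,-3.5,0,0,0],[1,0,10,-40,0,0,0],[1,0,0,-60,0,0,0],[1,0,0,-60,0,0,0]]'
python3 -m creep '[[1,0,30,-10,0,0,0],[1,0,30,0,0,0,0],[1,0,0,0,0,0,0]]'
python3 - <<'E'
from h import *
import cv2
f=grab_frame("wrist");cv2.imwrite("pics/w9.png",f["frame"][:,:,::-1])
for nm,p in [("stud",[*fix([68,0]),57]),("pivot",[*fix([-60,0]),58]),("tip",[*strap([120,0],0),131]),("end",[*strap([140,0],0),55]),("earmid",[*strap([100,53],0),73])]: print(nm,proj(f,p))
f=grab_frame("scene");cv2.imwrite("pics/s9.png",cv2.resize(f["frame"][180:270,270:380,::-1],None,fx=6,fy=6,interpolation=cv2.INTER_CUBIC))
print(state()["force"],cur()[0])
E
```

```text
time_s: 8.68
ee_pos: [628.8, 162.8, 181.8]
ee_rot: [-169.8, -0.2, 146.4]
force: [0.7, -0.2, -0.3]
gripper_width: 0.4
time_s: 9.05
ee_pos: [663.0, 214.6, 178.4]
ee_rot: [-169.8, -0.2, 146.4]
force: [-0.3, -0.3, 0.6]
gripper_width: 0.4
stud [168.92758932 206.34780596]
pivot [154.59770387  80.34148067]
tip [117.39849422 220.22940928]
end [171.16767794 216.50221457]
earmid [205.54295287 185.89731273]
[-0.05475771 -0.49409806 -0.69508361] [662.6859623  212.97924374 179.35653364]
```

View pics/w9.png

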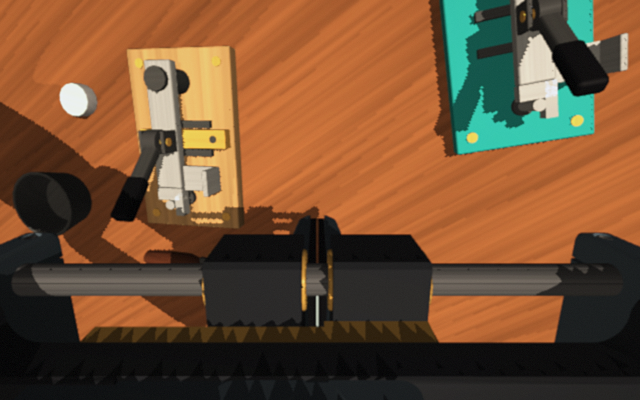

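View pics/s9.png

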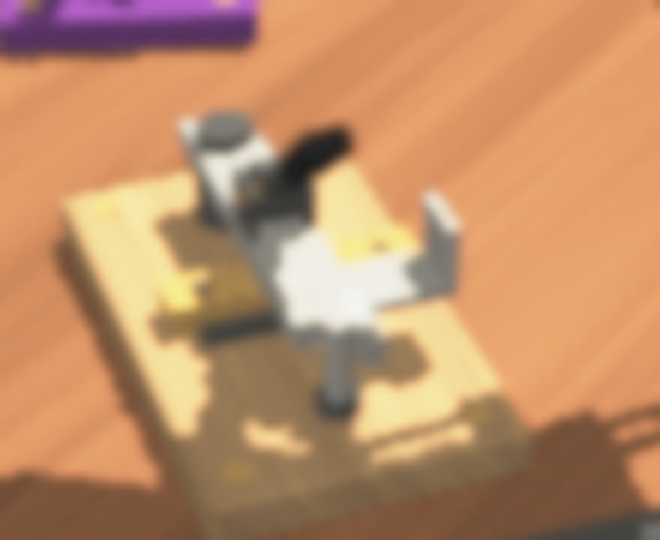

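```bash
python3 - <<'E'
import cv2
a=cv2.imread("pics/w9.png")[30:240,90:260]; cv2.imwrite("pics/w9z.png",cv2.resize(a,None,fx=3.5*1.0,fy=2.85*1.0,interpolation=cv2.INTER_CUBIC) if 0 else cv2.resize(a,None,fx=2.85,fy=2.85,interpolation=cv2.INTER_CUBIC))
from h import *
f=grab_frame("wrist")
for q in [(105,60),(105,-60),(-95,-60),(-95,60)]:print(q,proj(f,[*fix(q),18]).round(0))
E
```

```text
(105, 60) [240. 230.]
(105, -60) [148. 224.]
(-95, -60) [126.  50.]
(-95, 60) [229.  47.]
```

View pics/w9z.png

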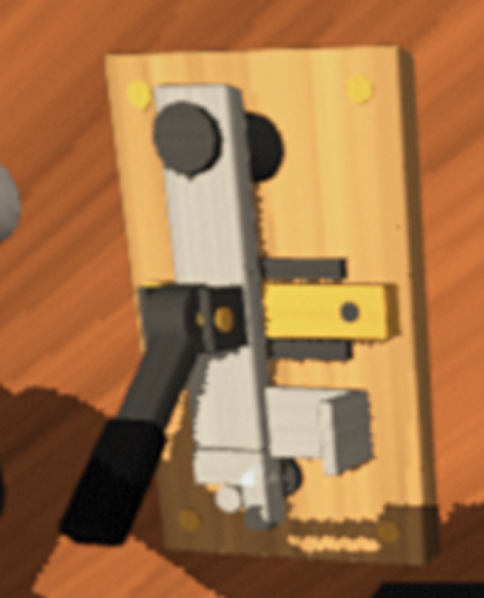

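```bash
python3 - <<'E'
from h import *
f=grab_frame("wrist");s=grab_frame("scene")
z=lambda p:((proj(f,p)-[90,30])*2.85).round(0)
zs=lambda p:((proj(s,p)-[270,180])*6).round(0)
for phi in (0,1,2,4): print(phi,"ear top",[z([*strap([x,53],phi),73]) for x in(87,113)],"edges",[z([*strap([x,y],phi),55]) for x in(-14,110) for y in (-14,14)])
for l in (0,.05,.1,.2):
    a=np.radians(46)-l; print(l,z([*strap([60+86*np.cos(a),0],0),69+86*np.sin(a)]),zs([*strap([60+86*np.cos(a),0],0),69+86*np.sin(a)]), z([*strap([60+86*np.cos(a),0],3),69+86*np.sin(a)]))
E
```

```text
0 ear top [array([332., 404.]), array([338., 478.])] edges [array([153., 100.]), array([227.,  98.]), array([195., 451.]), array([263., 454.])]
1 ear top [array([336., 402.]), array([343., 476.])] edges [array([153., 101.]), array([227.,  98.]), array([199., 452.]), array([268., 453.])]
2 ear top [array([340., 399.]), array([348., 473.])] edges [array([152., 102.]), array([226.,  97.]), array([204., 452.]), array([272., 453.])]
4 ear top [array([348., 394.]), array([358., 468.])] edges [array([151., 103.]), array([224.,  95.]), array([214., 454.]), array([282., 451.])]
0 [ 86. 538.] [321. 130.] [104. 539.]
0.05 [ 94. 545.] [324. 142.] [113. 546.]
0.1 [103. 550.] [327. 155.] [122. 551.]
0.2 [121. 559.] [333. 180.] [140. 560.]
```

```bash
python3 - <<'E'
from h import *
P=lambda z:pose(strap([118,0],0),z-30,FY+90,0)
A=P(165);print(A[0]);p,R=cur();up=(p+[0,0,15],R)
seq((p,R),(A,4),(P(140),1))
E
```

```text
[577.55333908  51.51902321 135.        ]
[1, -4.6, -42.7, 19.1, -2.53, -0.03, 0.01]
[1, -4.6, -43.5, 17.2, -2.53, -0.03, 0.01]
[1, -4.6, -44.2, 15.3, -2.53, -0.03, 0.01]
[1, -4.6, -44.8, 13.3, -2.53, -0.03, 0.01]
[1, 0.0, -0.0, 25.0, 0.0, 0.0, 0.0]
```

```bash
python3 -m creep '[[1,-4.6,-42.7,19.1,-2.53,0,0],[1,-4.6,-43.5,17.2,-2.53,0,0],[1,-4.6,-44.2,15.3,-2.53,0,0],[1,-4.6,-44.8,13.3,-2.53,0,0],[1,0,0,0,0,0,0]]'
python3 - <<'E'
from h import *
import cv2
p,R=cur();print(p,state()["ee_rot"],state()["force"])
f=grab_frame("wrist");cv2.imwrite("pics/w10.png",f["frame"][:,:,::-1])
f=grab_frame("scene");cv2.imwrite("pics/s10.png",cv2.resize(f["frame"][130:270,260:400,::-1],None,fx=4,fy=4,interpolation=cv2.INTER_CUBIC))
print("tip",(proj(f,p+[0,0,30])-[260,130])*4)
seq((p,R),(pose(strap([118,0],0),105,FY+90,0),1))
E
```

```text
time_s: 9.93
ee_pos: [574.8, 48.8, 134.4]
ee_rot: [-179.9, -0.2, 146.1]
force: [0.8, 0.2, 0.2]
gripper_width: 0.7
[574.78507845  48.75416445 134.41952083] [-179.91397862   -0.23823082  146.08027958] [0.75105285 0.21293675 0.1688439 ]
tip [244.59340396 228.80189783]
[1, -0.9, 3.9, 29.4, -0.09, -0.24, -0.22]
```

View pics/w10.png

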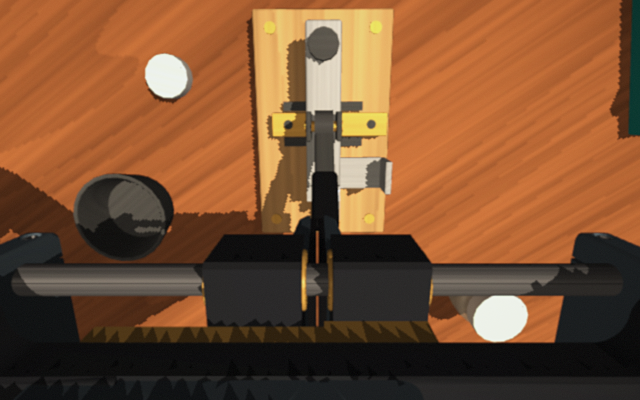

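View pics/s10.png

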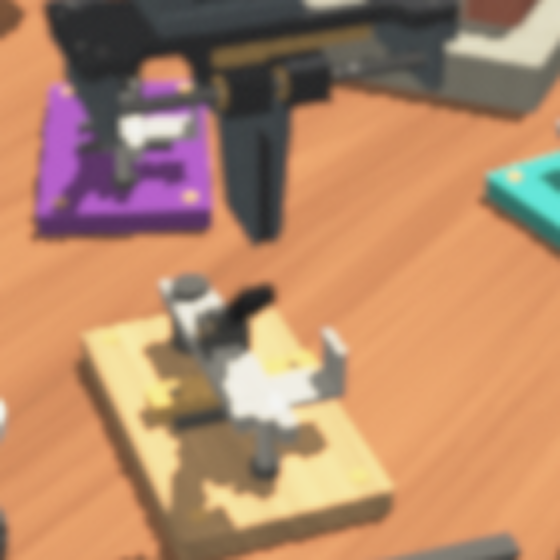

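```bash
python3 -m creep '[[1,-1,4,20,0,0,-0.2],[1,0,0,10,0,0,0],[1,0,0,8,0,0,0],[1,0,0,0,0,0,0]]'
python3 -m creep '[[1,0,0,8,0,0,0],[1,0,0,8,0,0,0],[1,0,0,0,0,0,0]]'
python3 - <<'E'
from h import *
import cv2
p,R=cur();print(p,state()["ee_rot"],state()["force"])
f=grab_frame("wrist");cv2.imwrite("pics/w11.png",f["frame"][:,:,::-1])
f=grab_frame("scene");cv2.imwrite("pics/s11.png",cv2.resize(f["frame"][130:270,260:400,::-1],None,fx=4,fy=4,interpolation=cv2.INTER_CUBIC))
E
```

```text
time_s: 10.52
ee_pos: [583.8, 55.3, 97.7]
ee_rot: [179.8, 0.1, 146.6]
force: [1.6, -1.7, 1.9]
gripper_width: 0.5
time_s: 10.9
ee_pos: [584.3, 55.3, 82.1]
ee_rot: [179.7, 0.2, 146.6]
force: [3.3, -1.8, 5.2]
gripper_width: 0.5
[584.32110722  55.2919084   82.05959506] [179.73828315   0.20186162 146.58301967] [ 3.25204119 -1.76250499  5.15330223]
```

View pics/w11.png

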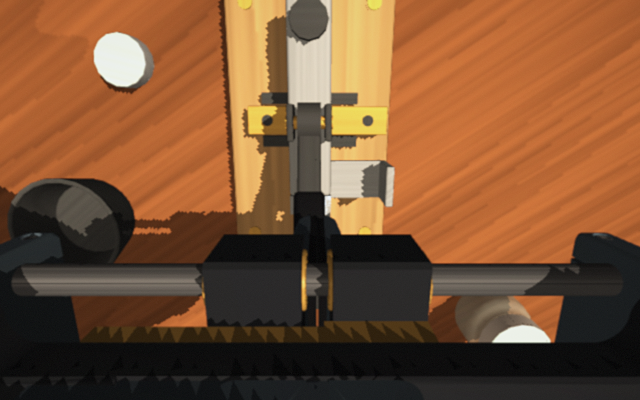

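View pics/s11.png

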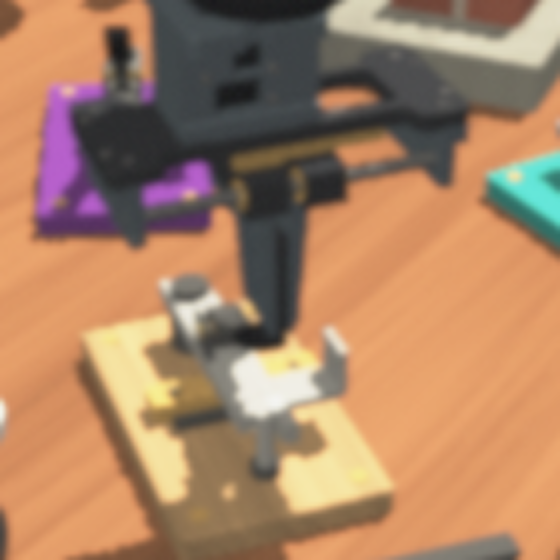

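```bash
python3 -m creep '[[1,0,0,-6,0,0,0],[1,0,-6,0,0,0,0],[1,0,0,8,0,0,0],[1,0,0,6,0,0,0],[1,0,0,0,0,0,0]]'
python3 -m creep '[[1,0,0,8,0,0,0],[1,0,0,8,0,0,0],[1,0,0,0,0,0,0]]'
python3 -m creep '[[1,0,0,6,0,0,0],[1,0,0,4,0,0,0],[1,0,0,0,0,0,0]]'
```

```text
time_s: 11.62
ee_pos: [577.2, 50.5, 71.7]
ee_rot: [180.0, -0.2, 146.5]
force: [0.1, 0.2, 0.1]
gripper_width: 0.1
time_s: 12.0
ee_pos: [577.1, 50.5, 55.5]
ee_rot: [180.0, -0.2, 146.5]
force: [-0.3, 0.4, 1.0]
gripper_width: 0.5
time_s: 12.38
ee_pos: [578.2, 50.2, 46.4]
ee_rot: [179.9, -0.1, 146.6]
force: [0.8, -1.4, 2.4]
gripper_width: 0.3
```

```bash
python3 - <<'E'
from h import *
import cv2
p,R=cur();print(p,state()["ee_rot"],state()["force"])
f=grab_frame("wrist");cv2.imwrite("pics/w12.png",f["frame"][:,:,::-1])
f=grab_frame("scene");cv2.imwrite("pics/s12.png",cv2.resize(f["frame"][150:270,260:400,::-1],None,fx=5,fy=5,interpolation=cv2.INTER_CUBIC))
E
```

```text
[578.22456344  50.16625066  46.44635325] [ 1.79926274e+02 -8.65227520e-02  1.46555123e+02] [ 0.78135238 -1.41619365  2.36400454]
```

View pics/w12.png

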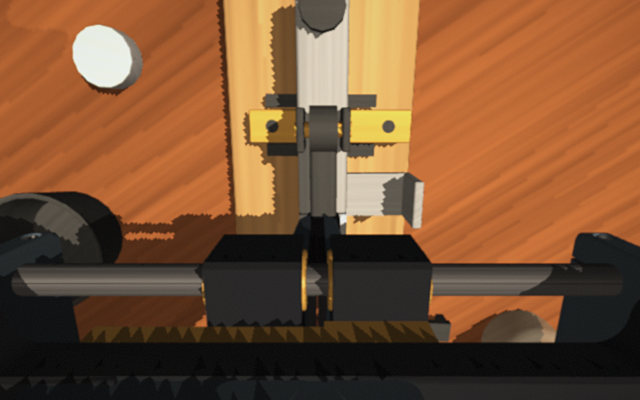

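View pics/s12.png

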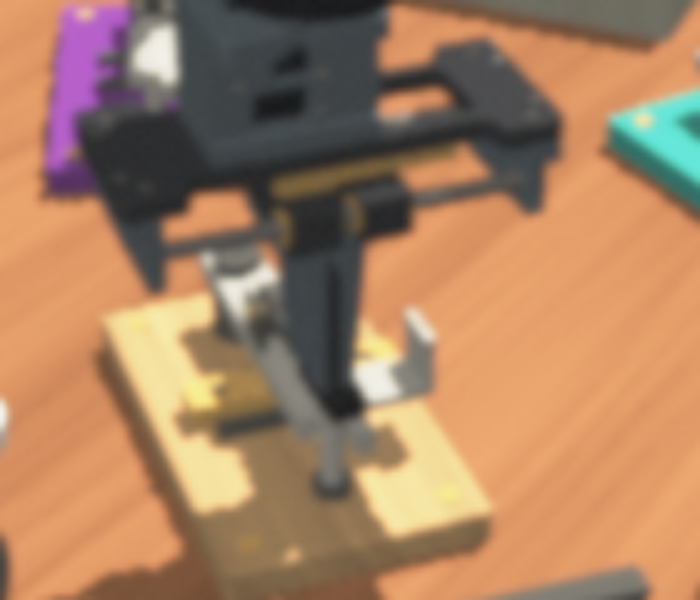

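```bash
python3 -m creep '[[1,0,0,2,0,0,0],[1,0,0,0,0,0,0]]'
python3 -m creep '[[1,0,0,2,0,0,0],[1,0,0,0,0,0,0]]'
python3 -m creep '[[1,0,0,2,0,0,0],[1,0,0,0,0,0,0]]'
```

```text
time_s: 12.72
ee_pos: [578.3, 50.3, 44.9]
ee_rot: [179.9, -0.1, 146.6]
force: [0.5, -1.4, 4.3]
gripper_width: 0.4
time_s: 12.98
ee_pos: [578.4, 50.2, 43.5]
ee_rot: [179.9, -0.0, 146.6]
force: [-0.4, -2.9, 7.3]
gripper_width: 0.2
time_s: 13.22
ee_pos: [578.6, 50.2, 43.2]
ee_rot: [179.9, -0.0, 146.6]
force: [-2.9, -2.8, 18.0]
gripper_width: 0.5
```

```bash
python3 -m creep '[[1,0,0,2,0,0,0],[1,0,0,0,0,0,0]]'
python3 -m creep '[[1,0,0,1,0,0,0],[1,0,0,0,0,0,0]]'
python3 -m creep '[[1,0,0,-10,0,0,0],[1,0,0,-50,0,0,0],[1,0,0,-60,0,0,0],[1,0,0,0,0,0,0]]'
python3 - <<'E'
from h import *
import cv2
f=grab_frame("wrist");cv2.imwrite("pics/w13.png",f["frame"][:,:,::-1])
for l in (.5,.6,.7,.8):
    a=np.radians(46)-l; print(l,proj(f,[*strap([60+86*np.cos(a),0],0),69+86*np.sin(a)]))
print("ear",[proj(f,[*strap([x,53],0),73]) for x in(87,113)])
f=grab_frame("scene");cv2.imwrite("pics/s13.png",cv2.resize(f["frame"][170:270,260:400,::-1],None,fx=5,fy=5,interpolation=cv2.INTER_CUBIC))
for l in (.5,.6,.7,.8):
    a=np.radians(46)-l; print(l,(proj(f,[*strap([60+86*np.cos(a),0],0),69+86*np.sin(a)])-[260,170])*5)
print(state()["force"],cur()[0])
E
```

```text
time_s: 13.48
ee_pos: [578.7, 50.3, 43.0]
ee_rot: [179.8, 0.0, 146.6]
force: [-6.4, -3.2, 27.7]
gripper_width: 0.6
time_s: 13.72
ee_pos: [578.8, 50.3, 42.9]
ee_rot: [179.8, 0.1, 146.6]
force: [-7.7, -2.8, 32.5]
gripper_width: 0.7
time_s: 14.22
ee_pos: [580.7, 50.8, 161.9]
ee_rot: [179.6, 0.3, 146.6]
force: [1.4, 0.7, -1.5]
gripper_width: 0.6
0.5 [314.96159878 224.09098468]
0.6 [314.93940688 223.278715  ]
0.7 [314.92046459 221.5381678 ]
0.8 [314.90466869 218.96103065]
ear [array([377.58566097, 154.23831094]), array([376.11213734, 184.20773671])]
0.5 [337.2100589  261.52009471]
0.6 [339.11418968 281.04723909]
0.7 [340.28662199 299.61290035]
0.8 [340.72168685 316.99583273]
[-0.15795133  0.72396439 -0.50781951] [577.37445078  50.43128381 157.003907  ]
```

View pics/w13.png

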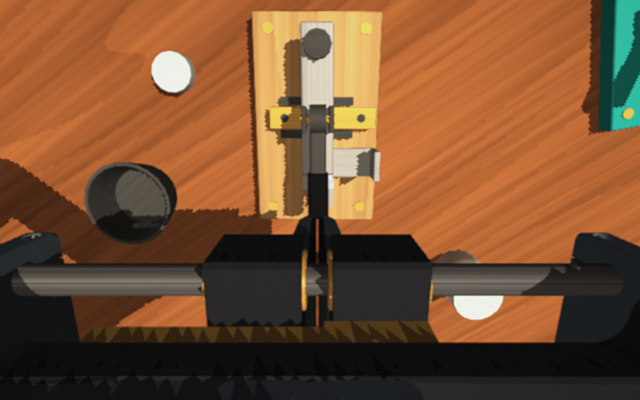

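View pics/s13.png

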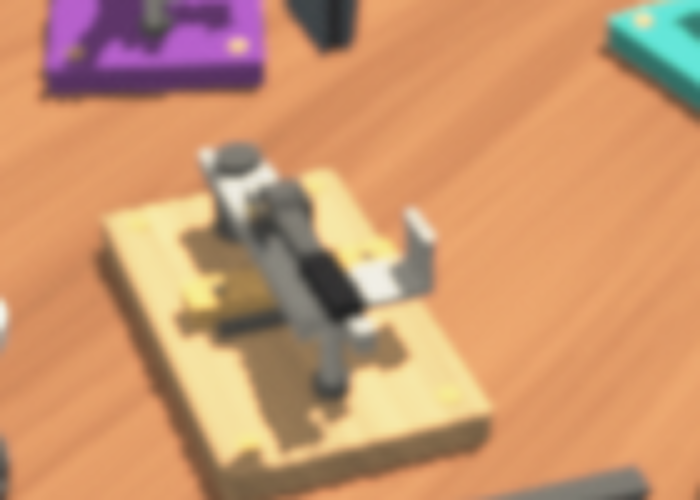

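```bash
python3 -m creep '[[1,0,30,-20,0,0,0],[1,0,50,-5,0,0,0],[1,-10,50,0,0,0,0],[1,0,20,0,0,0,0],[1,0,0,0,0,0,0]]'
python3 - <<'E'
from h import *
import cv2
f=grab_frame("wrist");F=f["frame"][:,:,::-1]
for l in (0.6,.7,.8):
    a=np.radians(46)-l; print(l,proj(f,[*strap([60+86*np.cos(a),0],0),69+86*np.sin(a)]),"hinge",proj(f,[*strap([60,0],0),69]))
print("ear",[proj(f,[*strap([x,53],0),73]).round(0) for x in(87,113)],"strap",[proj(f,[*strap([110,y],0),55]).round(0) for y in (-14,14)],"bar",[proj(f,[*fix([x,y]),32]).round(0) for x in(-10,10) for y in (-50,50)])
cv2.imwrite("pics/w14.png",F)
g=grab_frame("top");cv2.imwrite("pics/t14.png",g["frame"][:,:,::-1])
print(state()["force"],cur()[0])
E
```

```text
time_s: 14.95
ee_pos: [668.1, 170.7, 179.0]
ee_rot: [-179.8, -0.4, 146.7]
force: [-1.1, -0.2, -0.6]
gripper_width: 0.2
0.6 [150.55911946 210.57977702] hinge [148.98727421 113.64968805]
0.7 [155.0723368  209.36496601] hinge [148.98727421 113.64968805]
0.8 [159.29290929 207.31884797] hinge [148.98727421 113.64968805]
ear [array([210., 145.]), array([212., 174.])] strap [array([147., 167.]), array([176., 167.])] bar [array([115., 103.]), array([217., 103.]), array([118., 123.]), array([218., 124.])]
[ 0.41790171 -0.44862512 -0.5250385 ] [667.81574377 169.03003488 180.67880237]
```

View pics/w14.png

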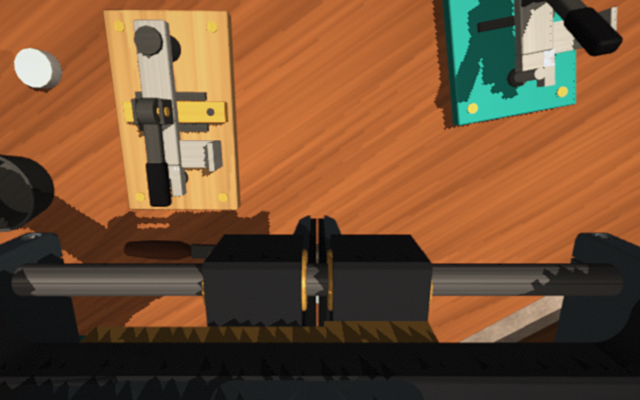

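View pics/t14.png

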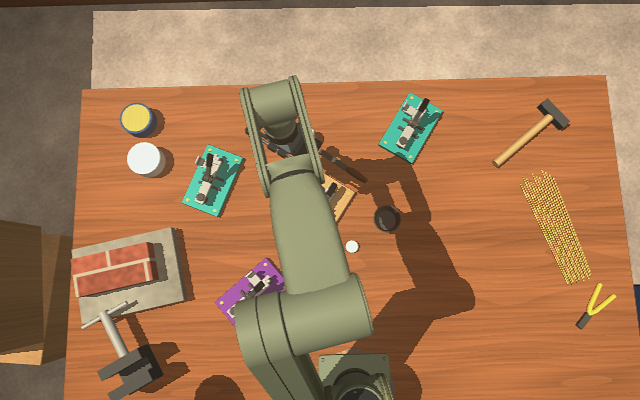

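```bash
python3 - <<'E'
from workcell import *
import cv2,numpy as np
f=grab_frame("scene")["frame"][:,:,::-1];o=cv2.imread("pics/scene0.png")
for n,(x,y,w,h) in dict(file=(302,258,92,32),jar=(400,235,38,42),tin=(216,248,50,45),tea=(240,224,26,22),bar=(290,215,24,25)).items():
    a=o[y:y+h,x:x+w].mean(2).astype(np.float32);b=f[y:y+h,x:x+w].mean(2).astype(np.float32)
    print(n,cv2.phaseCorrelate(a,b),abs(a-b).mean())
cv2.imwrite("pics/s15.png",f)
E
```

```text
file ((-0.02156551148851804, 0.3174227016763922), 0.49086019210517406) 28.794836
jar ((0.04001679620689913, 0.5143446664396443), 0.9966175715128581) 2.4573934
tin ((0.05876864855760644, 0.4972852896369915), 0.8231166682773167) 10.724593
tea ((0.5175949095489987, -0.0021021499575866187), 1.0071691729956203) 2.49359
bar ((-0.33604344032119826, 0.9844083297588888), 0.5518760937452316) 22.980556
```

View pics/s15.png

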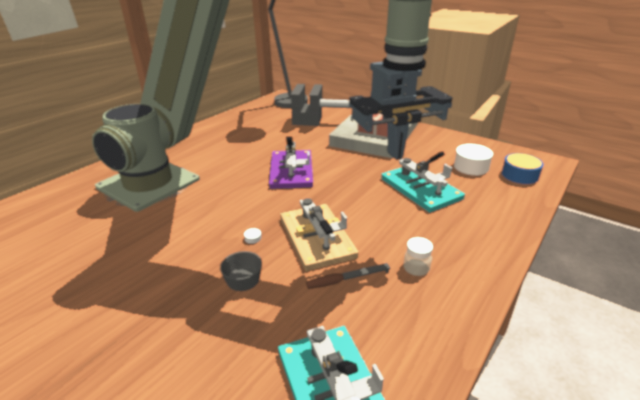

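The bystanders have not moved, the strap is across the bar and the lever is down. I'm handing the job in.

```bash
python3 - <<'E'
from workcell import *
s=state();print(s["force"],s["time_s"]);print(job_done())
E
```

```text
[-0.19719948 -0.0429497  -0.40730175] 15.1
the job is handed in; nothing more can be done
None
```

The brass bar is clamped and I handed the job in at 15.1 s. I pushed the strap home by its ear with the back of a closed finger, until it stopped with about 9 N on the finger. Then I pressed the cam lever down until it stopped hard at about 32 N, and backed the gripper away clear of everything.

**Last checks:**
- **Strap:** the wrist view shows the ear and strap edges where a home strap should be, within about 1°.
- **Lever:** the tip is at pixel (159, 205), against (159, 207) predicted for fully down. The scene camera was less clear and fitted roughly 0.72–0.8 rad. I relied on the wrist view and the hard stop.
- **Bar and bystanders:** the bar lies in its seat in the wrist view. The file, jar, tin and tea-light show no shift beyond about 0.5 pixel, though the file match was weak because of the arm's shadow.
- **Robot:** the tool force reads about zero.
- **Pad:** I could not see the pad under the strap, so its grip on the bar is inferred from the lever being down.

**One thing disagreed:** in both the scene and wrist views the fingertips end about 30 mm short of the reported TCP. Because of this, my first pass at the ear went over it without touching. I corrected for the offset and repeated the push.

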